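Lock the stage insert and hold the contact gauge on its test spot

TASK

First turn the lock collar of the microscope stage by its upright tab until the tab lines up with the white lock mark on the stage. Then lift the plunger gauge out of the tool rack, hold it upright and press its tip gently onto the centre of the small engraved circle on the steel insert, so that the sprung plunger is pushed in about half of its 16 mm travel and never hard against its stop. Keep it steady there for at least two seconds and finish while still holding it so, with the other things on the bench left where they were.

Things in the scene. Friction and masses are not known exactly. Their poses are not given: they have to be found in the camera images.
- collar_centre (a point): Point on the vertical turning axis of the lock collar, on the flat top of the stage (45 mm above the bench). The stage is a black plate unit 230 x 220 mm, 45 mm high, fixed to the bench, its position and yaw differ each time; the point's x axis is the stage's 230 mm direction. The collar is an aluminium ring, outer radius 60, inner radius 44 mm, 46 to 59 mm above the bench.
- collar (a joint): Turn of the lock collar in rad: 0 is fully open, grows anticlockwise seen from above; locked (tab at the mark) at 1.10; it can turn on to an end stop at 1.40, which is past the mark. Stiff: stays where it is left (about 1.5 N at the tab to turn it).
- tab (a point): Centre of the collar's upright aluminium tab, 69 mm from the turning axis, 67 mm above the bench: a plate 30 mm long radially (54 to 84 mm from the axis), 10 mm thick along the direction of turning, its top 82 mm above the bench. The point turns with the collar.
- lock_mark (a point): Middle of the white lock mark, a radial line 20 mm long and 4 mm wide on the stage top, 101 mm from the turning axis. Locked means that the tab points along it.
- insert: Round steel insert disc of 85 mm diameter lying within the collar, fixed, concentric with it; origin on the axis 45 mm above the bench; its flat top is 53.5 mm above the bench. A small glass window lies near its middle. Its x axis points to the engraved circle; its yaw is different each time.
- spot (a point): Centre of the engraved circle (12 mm across, with a centre dot) on the top of the steel insert, 26 mm from the insert's axis, 53.5 mm above the bench: the place to touch. Rigid.
- gauge: Plunger gauge, 0.15 kg, loose, standing upright in one of the two holes of the tool rack (which hole differs). Origin at the centre of its grey barrel, 26 (its x) x 22 (its y) x 80 mm (its z, upwards); the barrel carries a small round button, 4 mm high, on top. Below the barrel a steel stem of 12 mm diameter and 24 mm length, then the plunger. At the start the barrel's centre is 100 mm above the bench and its lower end rests on the rack's top.
- plunger (a joint): How far the plunger (7 mm diameter, round end) is pushed into the stem, in m: 0 free, 0.016 fully in. Spring: about 1 N to begin to move, then 0.25 N per mm (3 N at half way).
- tip (a point): The lowest point of the plunger's round end, on the gauge's axis; 87 mm below the barrel's centre when the plunger is free.
- rack: Tool rack, a white block 130 (its x) x 60 x 60 mm high, fixed; origin at the centre of its underside. Two through holes of 15 mm diameter, 32 mm either side of its centre along its x; one holds the gauge, the other the screwdriver.
- stage: The black stage unit; origin at the centre of its underside, on the bench; a white drive motor box 24 mm high sits at its +y side, top below the stage top.
- driver: Short screwdriver with round black handle (23 mm across, 70 mm high), standing in the other rack hole; origin 40 mm above the rack's top. Leave alone.
- cap: Grey lens cap, 28 mm across, 15 mm high, lying on the far left corner of the stage; origin under its centre. Leave alone.
- objective: Steel objective lens, 33 mm across, 47 mm high, standing; origin under its centre. Leave alone.
- oil: Small amber bottle, 32 mm across, 62 mm high; origin under its centre. Leave alone.
- dish: Clear dish, 90 mm across, 16 mm high; origin under its centre. Leave alone.
- beaker: Glass beaker 70 mm across, 85 mm high; origin under its centre. Leave alone.
Not all that is in view belongs to the job. Leave any blue or orange look-alike of the gauge alone.

How it is judged:
On the way, in this order (a step that is already met when the one before it is completed fails the run):
1. the lock collar is turned to its mark and stands still (value of joint collar between 1 and 1.2 rad and velocity of joint collar between -0.05 and 0.05 rad/s), for 0.3 s.
2. the gauge is lifted out of the rack in the gripper (height (world z) of gauge above 0.15 m and contact force between gauge and the fingers above 2 N), for 0.1 s.
3. the gauge is held upright on the engraved circle with the plunger about half in, for two seconds (horizontal distance between tip and spot below 0.006 m and angle between gauge's own z axis and vertical below 0.1 rad and value of joint plunger between 0.003 and 0.013 m and contact force between gauge and insert between 0.8 and 8 N and contact force between gauge and the fingers above 2 N and contact force between gauge and stage below 0.1 N and linear speed of gauge below 0.02 m/s), for 2 s.
At the end, for the whole second after the job is handed in: Collar within 0.1 rad of its mark. Gripper holds the gauge still, upright within 0.1 rad, tip within 6 mm of the circle's centre, pressing the insert with 0.8 to 8 N, plunger in by 3 to 13 mm of its 16 mm, gauge not resting on the stage (all of step 3 and value of joint collar between 1 and 1.2 rad); the arm keeps its last pose, push and grip.
It fails at once if the gauge is pressed hard: plunger against its stop, or more than 12 N on the insert (value of joint plunger above 0.0155 m or contact force between gauge and insert above 12 N).
It fails at once if another thing on the bench or in the rack is disturbed (moved more than 25 mm) (distance of any of driver, cap, objective, oil, dish, beaker from where it was at the start of the episode above 0.025 m).
It also fails if it takes over 64 s, if anything falls off the work surface, if the arm or the gripper's body presses on something with over 40 N, if the wrist force passes 120 N, or if a joint passes its speed limit or range.

ROBOT

A 7-joint arm with a two-finger parallel gripper is mounted at the origin on the work surface. World frame = base frame: x ahead of the robot, y to its left, z up, the work surface at z = 0. Lengths are in m, angles in rad, forces in N, time in s.
With the tool pointing down it reaches from about 0.4 to 0.85 m from the base axis. Payload 4.5 kg.
Tool frame: the origin (TCP) lies at the very end of the fingers, on their centre line; the grasp point (between the pads) lies 19 mm behind it; y points along the fingers, x is the direction in which the jaws open and shut, and the axes are right-handed (so a half turn about y gives the same grasp; the last joint's range is limited). The gripper opens to 88 mm and grips with 3 to 60 N. Pads are 18 mm wide; open, the fingers measure 123 mm over their backs; the gripper's body (75 mm by 187 mm) begins 45 mm behind the grasp point.
Start: joints at [1.162, 0.689, -0.195, 1.565, 0.157, 0.902, -0.215], TCP at [0.268, -0.565, 0.239] pointing down, gripper open.
Joint ranges: [-3.01, 3.01], [-0.46, 2.08], [-1.47, 1.51], [0.13, 2.56], [-1, 4.14], [0.04, 2.09], [-2.66, 2.66]. Speed limits (rad/s): [2.57, 2.57, 3.14, 3.14, 3.14, 3.14, 3.14].

INTERFACE

Orientations are given as a unit quaternion [x, y, z, w].
In Python, from plant import r gives the robot as it stands.
- The arm moves only by the shell command python3 -m inch 'ROWS' [OPENING] [FORCE]. ROWS is JSON, a list of rows, each a list of 6 numbers: the shift along the tool's x, y, z in mm, then the turn, a rotation vector about the tool's x, y, z in rad. In form: [[x, y, z, ax, ay, az], ...]. A call has 1 to 12 rows; each row shifts and turns the commanded pose from where the row before left it, along the tool's axes as they then stand; what a row does not reach is not made up. A row lasts 1/12 s, in which the tool goes at most 41.7 mm and 7.16 degrees, less where a joint would pass 70% of its speed; a pose out of reach is approached as far as the arm can. A call is refused whole if a number of a shift passes 41.7 or a number of a turn 0.125, either way. A call with a gripper value outside its range is refused whole. OPENING is the finger opening in mm, from 0 to 88.1, set as the call begins (- or left out, the last holds). The fingers move at their own pace and stop on an object; FORCE is the grip in N (left out, the last holds). Time passes only in rows, so rows that do not move let the fingers close. It gives the time, the measured TCP pose, the force and the opening at its end, in the units of the state.
- r.get_state(): the state, without advancing time (a new reading comes with each control period).
- r.snapshot(name): name is "side" or "top" or "wrist"; returns a dict with "img" (480x640x3 uint8, red, green, blue), "range_z" (480x640 float32, m along the optical axis (not along the pixel's ray), 0 where there is no reading), "mtx" (3x3 intrinsics, pixels), "camera_from_world" (4x4, takes a point from world to camera coordinates); the wrist camera has in their place "tool_from_camera" (4x4, takes a point from camera to tool coordinates, whose origin is the TCP and whose axes are the tool frame's). Camera axes: x right, y down, z forward; pixel columns grow to the right and rows downward; lengths in m; the calibration is good to about 2 mm. A picture is of the moment at which its call begins: read the wrist's pose just before it.
- r.finish_job(): hands the job in, once; it reports no verdict.
The state is a dict: "clock": time; "q": joint angles; "qd": joint speeds; "joint_torque": joint torques, N m; "tool_pos": TCP position; "eef_rot": TCP orientation; "contact_force": force on the tool from outside, world axes, zero at the start; "moment": the same for the moment, N m; "opening": opening from 0.0 (shut) to 1.0 (fully open).
Only numpy, scipy, OpenCV 4.12 (cv2) and the standard library are available. Lean on these libraries where they do the work, as an engineer would, in place of code of your own. Each camera call takes 0.05 s, during which the arm holds its last target.

## Working session

There is one attempt and no reset: what is moved stays moved. The work goes in short steps, Python scripts to look and compute and a shell command to move; the robot and the scene stay as the last step left them, time stands still between calls to the robot, and variables do not carry over. Pictures are saved under pics/ and viewed, and the job is handed in when it is done.

```bash
ls; mkdir -p pics; python3 - <<'E'
from plant import r
import cv2,numpy as np
s=r.get_state();print({k:np.round(v,3).tolist() for k,v in s.items()})
for n in("top","side","wrist"):
    d=r.snapshot(n);cv2.imwrite(f"pics/{n}0.png",d["img"][:,:,::-1]);np.savez(f"{n}0.npz",**d)
    print(n,np.round(d["mtx"],1).tolist(),[np.round(d[k],3).tolist() for k in d if "from" in k])
E
```

```text
pics
{'clock': 0.0, 'q': [1.162, 0.69, -0.195, 1.566, 0.157, 0.903, -0.215], 'qd': [0.0, -0.0, -0.001, -0.001, -0.001, 0.003, 0.001], 'joint_torque': [-0.001, -52.756, -1.267, -15.343, -0.053, 0.007, 0.0], 'tool_pos': [0.268, -0.564, 0.238], 'eef_rot': [-0.597, 0.379, -0.377, 0.598], 'contact_force': [-0.187, 0.771, 0.4], 'moment': [0.073, 0.008, 0.007], 'opening': 1.0}
top [[487.3, 0.0, 316.7], [0.0, 487.3, 239.5], [0.0, 0.0, 1.0]] [[[-0.024, -0.999, 0.038, 0.002], [-0.981, 0.016, -0.195, 0.557], [0.194, -0.042, -0.98, 0.906], [0.0, 0.0, 0.0, 1.0]]]
side [[569.3, 0.0, 318.0], [0.0, 569.3, 250.8], [0.0, 0.0, 1.0]] [[[0.996, -0.089, 0.005, -0.549], [-0.059, -0.703, -0.709, 0.096], [0.066, 0.706, -0.705, 1.201], [0.0, 0.0, 0.0, 1.0]]]
wrist [[389.9, 0.0, 317.1], [0.0, 389.9, 238.6], [0.0, 0.0, 1.0]] [[[1.0, -0.001, -0.0, 0.001], [0.0, -0.287, 0.958, -0.147], [-0.001, -0.958, -0.287, 0.075], [0.0, 0.0, 0.0, 1.0]]]
```

View pics/top0.png

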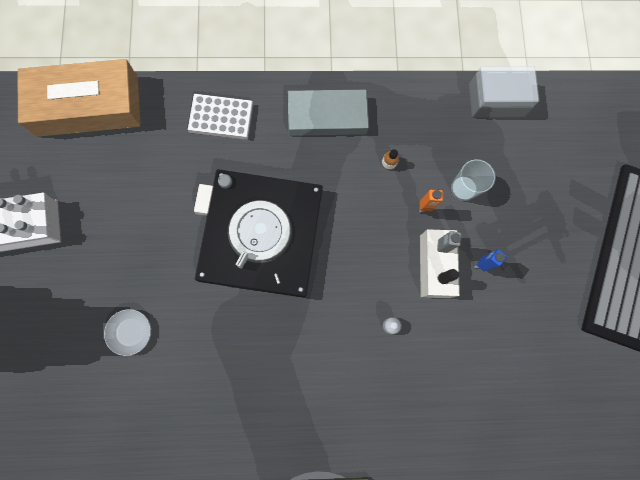

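View pics/side0.png

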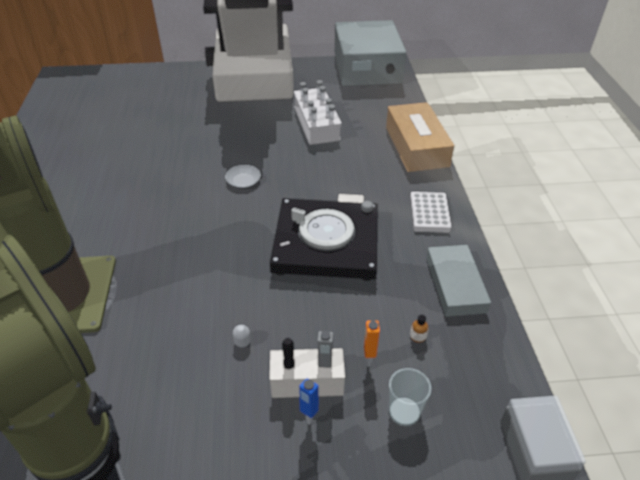

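View pics/wrist0.png

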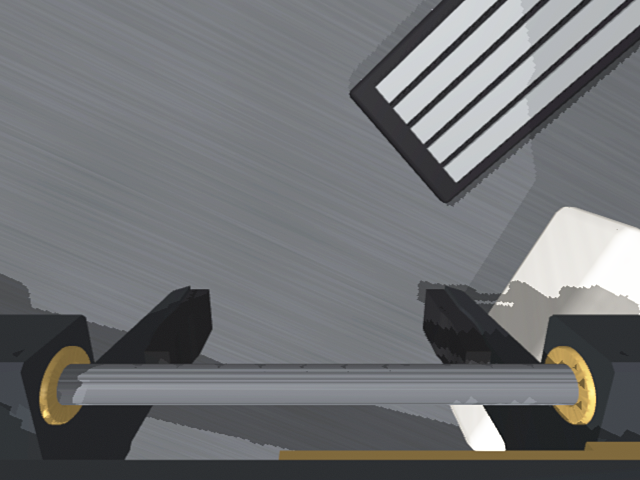

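The grey gauge is at top px (450,241) and side px (325,349). Look-alikes are orange at (431,200), blue at (491,260), and the black driver at (448,276). The stage tab is at (243,258), the lock mark at (277,279), and the engraved circle at (254,242).

```bash
cat > h.py <<'E'
import numpy as np,cv2
def ld(n): return dict(np.load(n))
def ray(d,u,v,T=None):
    M=np.linalg.inv(d["camera_from_world"]) if T is None else T
    c=M[:3,:3]@(np.linalg.inv(d["mtx"])@[u,v,1.]); return M[:3,3],c
def plane(d,u,v,z,T=None):
    o,c=ray(d,u,v,T); return o+c*(z-o[2])/c[2]
def proj(d,P):
    p=d["camera_from_world"]@np.r_[P,1]; q=d["mtx"]@p[:3]; return q[:2]/q[2]
def pt(d,u,v):
    o,c=ray(d,u,v); return o+c*d["range_z"][int(v),int(u)]
E
python3 - <<'E'
from h import *
t=ld("top0.npz");s=ld("side0.npz")
im=t["img"][:,:,::-1]
c=cv2.resize(im[160:310,185:335],(600,600),interpolation=cv2.INTER_CUBIC);cv2.imwrite("pics/c1.png",c)
c=cv2.resize(im[180:310,400:530],(600,600),interpolation=cv2.INTER_CUBIC);cv2.imwrite("pics/c2.png",c)
c=cv2.resize(s["img"][190:290,260:390,::-1],(780,600),interpolation=cv2.INTER_CUBIC);cv2.imwrite("pics/c3.png",c)
c=cv2.resize(s["img"][310:410,260:390,::-1],(780,600),interpolation=cv2.INTER_CUBIC);cv2.imwrite("pics/c4.png",c)
E
```

```text
(no output)
```

View pics/c1.png

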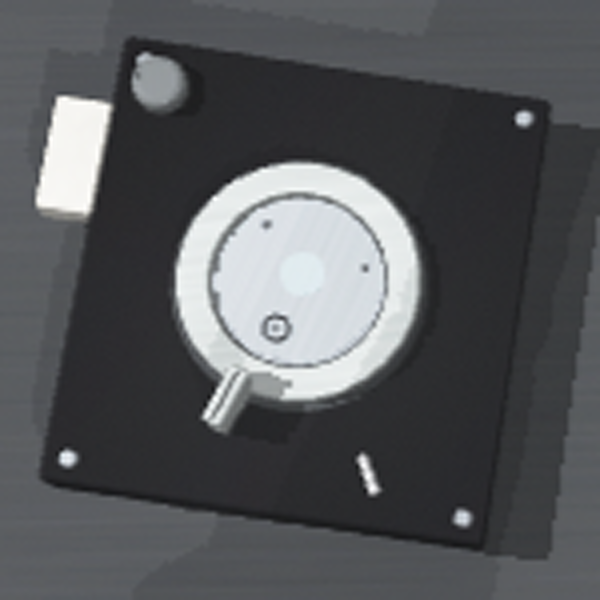

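View pics/c2.png

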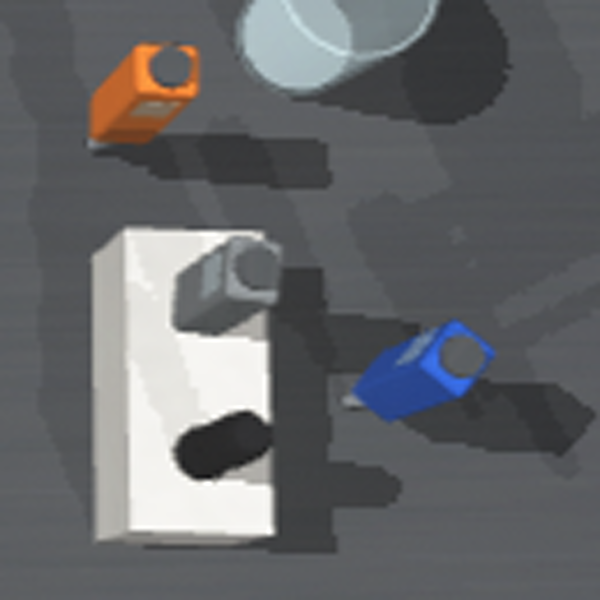

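View pics/c3.png

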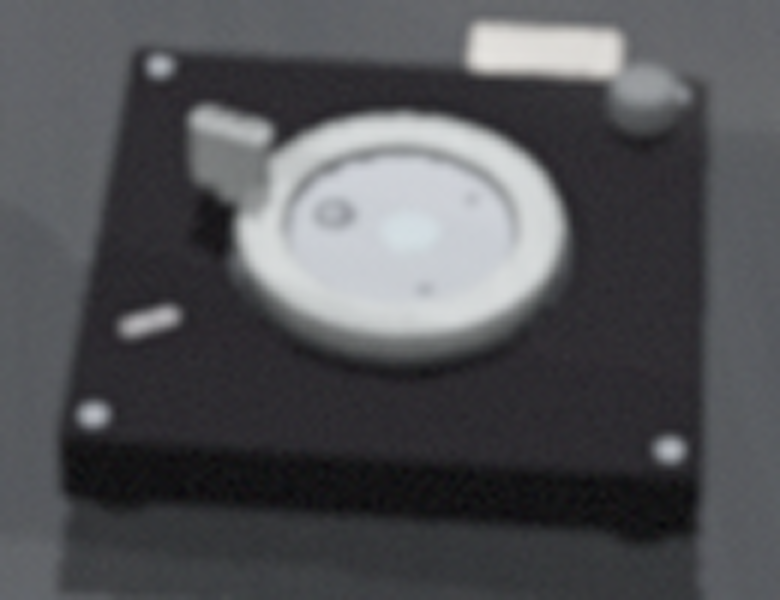

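View pics/c4.png

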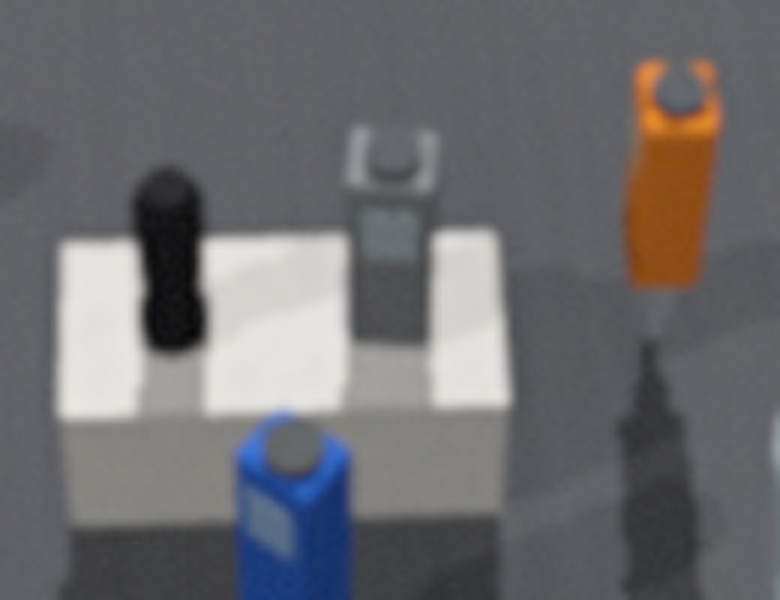

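```bash
python3 - <<'E'
from h import *
np.set_printoptions(precision=4,suppress=True)
t=ld("top0.npz");s=ld("side0.npz")
def c1(x,y): return (x+.5)/4-.5+185,(y+.5)/4-.5+160
def c3(x,y): return (x+.5)/6-.5+260,(y+.5)/6-.5+190
f=600/130
def c2(x,y): return (x+.5)/f-.5+400,(y+.5)/f-.5+180
def c4(x,y): return (x+.5)/6-.5+260,(y+.5)/6-.5+310
# ring by outer ellipse fit: points at top z=59mm : use window mask
C1=[(176,270),(300,160),(421,285),(215,205),(385,205)]
# collar circle fit on plane 0.059 from mask
hsv=cv2.cvtColor(t["img"],cv2.COLOR_RGB2HSV)
m=((hsv[...,2]>140)).astype(np.uint8);m[:190]=0;m[275:]=0;m[:,:222]=0;m[:,300:]=0
cs,_=cv2.findContours(m,cv2.RETR_EXTERNAL,cv2.CHAIN_APPROX_NONE);c=max(cs,key=cv2.contourArea)[:,0]
P=np.array([plane(t,u,v,.059)[:2] for u,v in c if v<245])
A=np.c_[2*P,np.ones(len(P))];x=np.linalg.lstsq(A,(P**2).sum(1),rcond=None)[0];R=np.sqrt(x[2]+x[0]**2+x[1]**2)
print("ring top",x[:2],R)
W=plane(t,*c1(300,273),.0535);print("window top",W,"side",plane(s,*c3(408,232),.0535))
S=plane(t,*c1(276,328),.0535);S2=plane(s,*c3(335,213),.0535);print("spot",S,S2)
L=plane(t,*c1(369,474),.045);L2=plane(s,*c3(149,321),.045);print("mark",L,L2)
# tab top centre
T=plane(t,*c1(225,399),.082);print("tab top",T,plane(s,*c3(231,122),.082))
for n,scr in (("top",[(130,40),(548,103),(487,548),(43,480)]),):
    Q=[plane(t,*c1(*p),.045) for p in scr];print("corners",np.array(Q),"mean",np.mean(Q,0))
print("screws",[plane(t,*c1(*p),.045)[:2] for p in [(524,118),(462,518),(67,458)]],"opp mid",(plane(t,*c1(524,118),.045)+plane(t,*c1(67,458),.045))/2)
Q=[plane(s,*c3(*p),.045) for p in [(138,52),(705,80),(698,470),(65,437)]];print(np.array(Q))
# gauge
print("gauge button top z.144",plane(t,*c2(256,268),.144),plane(s,*c4(393,150),.144))
print("rack corners top",np.array([plane(t,*c2(*p),.06) for p in [(127,229),(262,229),(273,535),(128,535)]]))
print("rack corners side",np.array([plane(s,*c4(*p),.06) for p in [(60,243),(498,231),(510,405),(60,415)]]))
Cc=x[:2]
for C in (Cc,W[:2]):
  print("dist spot,mark,tab",[ (np.hypot(*(q[:2]-C)).round(4),np.degrees(np.arctan2(*(q[:2]-C)[::-1])).round(1)) for q in (S,L,T)])
E
```

```text
ring top [0.5777 0.1039] 0.05881875550870395
window top [0.5822 0.1032 0.0535] side [0.5819 0.1051 0.0535]
spot [0.5548 0.1149 0.0535] [0.5556 0.1179 0.0535]
mark [0.483  0.0704 0.045 ] [0.4833 0.0743 0.045 ]
tab top [0.5154 0.1363 0.082 ] [0.5185 0.1403 0.082 ]
corners [[ 0.7068  0.1898  0.045 ]
 [ 0.6709 -0.0221  0.045 ]
 [ 0.4458  0.0134  0.045 ]
 [ 0.4831  0.2282  0.045 ]] mean [0.5767 0.1023 0.045 ]
screws [array([ 0.6631, -0.0097]), array([0.4606, 0.0253]), array([0.4937, 0.2168])] opp mid [0.5784 0.1036 0.045 ]
[[ 0.4863  0.229   0.045 ]
 [ 0.7092  0.193   0.045 ]
 [ 0.6722 -0.0173  0.045 ]
 [ 0.4509  0.0176  0.045 ]]
gauge button top z.144 [ 0.5383 -0.2552  0.144 ] [ 0.5397 -0.2549  0.144 ]
rack corners top [[ 0.5729 -0.2287  0.06  ]
 [ 0.572  -0.2875  0.06  ]
 [ 0.4405 -0.2815  0.06  ]
 [ 0.4418 -0.2201  0.06  ]]
rack corners side [[ 0.4431 -0.2184  0.06  ]
 [ 0.5758 -0.2254  0.06  ]
 [ 0.5719 -0.2866  0.06  ]
 [ 0.4414 -0.2788  0.06  ]]
dist spot,mark,tab [(np.float64(0.0255), np.float64(154.2)), (np.float64(0.1005), np.float64(-160.5)), (np.float64(0.0702), np.float64(152.5))]
dist spot,mark,tab [(np.float64(0.0299), np.float64(156.8)), (np.float64(0.1045), np.float64(-161.7)), (np.float64(0.0746), np.float64(153.6))]
```

```bash
cat >> h.py <<'E'
from scipy.spatial.transform import Rotation as Ro
def st():
    from plant import r
    s=r.get_state();R=Ro.from_quat(s["eef_rot"]).as_matrix();return s,np.array(s["tool_pos"]),R
def rep():
    s,p,R=st();x=R[:,0];y=R[:,1]
    print("t%.2f p"%s["clock"],(p*1e3).round(1),"yaw(x) %.1f"%np.degrees(np.arctan2(x[1],x[0])),"y",y.round(3),"F",np.round(s["contact_force"],1),"op",round(s["opening"]*88.1,1),"q",np.round(s["q"],2))
    return p,R
def goal(P,yawdeg):
    """print shift in tool axes (mm) and total rotvec about tool axes for downward pose"""
    p,R=rep();a=np.radians(yawdeg);x=np.array([np.cos(a),np.sin(a),0]);y=np.array([0,0,-1.]);G=np.c_[x,y,np.cross(x,y)]
    print("shift tool mm",(R.T@(np.array(P)-p)*1e3).round(1),"rotvec tool",Ro.from_matrix(R.T@G).as_rotvec().round(3),"shift in goal axes",(G.T@(np.array(P)-p)*1e3).round(1))
E
python3 - <<'E'
from h import *
for y in (61,-119): goal([.517,.138,.2],y)
E
```

```text
t0.15 p [ 267.5 -564.3  238.1] yaw(x) -64.6 y [-0.001  0.001 -1.   ] F [-1.  -0.2 -0.8] op 88.1 q [ 1.16  0.69 -0.19  1.57  0.16  0.9  -0.22]
shift tool mm [-527.6   38.8  526.4] rotvec tool [-1.000e-03 -2.193e+00 -1.000e-03] shift in goal axes [735.2  38.1 122.3]
t0.15 p [ 267.5 -564.3  238.1] yaw(x) -64.6 y [-0.001  0.001 -1.   ] F [-1.  -0.2 -0.8] op 88.1 q [ 1.16  0.69 -0.19  1.57  0.16  0.9  -0.22]
shift tool mm [-527.6   38.8  526.4] rotvec tool [ 0.001  0.949 -0.001] shift in goal axes [-735.2   38.1 -122.3]
```

```bash
python3 -m inch '[[-26.4,0,26.3,0,0,0],[-26.4,0,26.3,0,0,0],[-26.4,0,26.3,0,0,0],[-26.4,0,26.3,0,0,0],[-26.4,0,26.3,0,0,0],[-26.4,0,26.3,0,0,0],[-26.4,0,26.3,0,0,0],[-26.4,0,26.3,0,0,0],[-26.4,0,26.3,0,0,0],[-26.4,0,26.3,0,0,0]]' 50 5
python3 -m inch '[[-26.4,0,26.3,0,-0.1,0],[0,0,0,0,-0.12,0],[0,0,0,0,-0.12,0],[0,0,0,0,-0.12,0],[0,0,0,0,-0.12,0],[0,0,0,0,-0.12,0],[0,0,0,0,-0.12,0],[0,0,0,0,-0.12,0],[0,0,0,0,-0.12,0],[0,0,0,0,-0.12,0]]'
python3 - <<'E'
from h import *
goal([.517,.138,.2],61)
E
```

```text
clock: 0.98
tool_pos: [0.3925, -0.2118, 0.2387]
eef_rot: [-0.598, 0.378, -0.378, 0.598]
contact_force: [1.0, -1.0, -0.5]
opening: 0.567
clock: 1.82
tool_pos: [0.4047, -0.1784, 0.2387]
eef_rot: [0.707, 0.02, -0.021, -0.707]
contact_force: [-1.1, 0.2, 0.2]
opening: 0.57
t1.82 p [ 404.7 -178.4  238.7] yaw(x) 3.3 y [-0. -0. -1.] F [-1.1  0.2  0.2] op 50.2 q [ 0.66  0.49 -0.52  2.08  0.39  0.66 -0.07]
shift tool mm [130.5  38.6 309.4] rotvec tool [ 0.    -1.007 -0.   ] shift in goal axes [331.2  38.7  55.1]
```

```bash
python3 -m inch '[[13,0,31,0,0,0],[13,0,31,0,0,0],[13,0,31,0,0,0],[13,0,31,0,0,0],[13,0,31,0,0,0],[13,0,31,0,0,0],[13,0,31,0,0,0],[13,0,31,0,0,0],[13,0,31,0,0,0],[13,0,31,0,0,0]]' 50
python3 -m inch '[[0,0,0,0,-0.112,0],[0,0,0,0,-0.112,0],[0,0,0,0,-0.112,0],[0,0,0,0,-0.112,0],[0,0,0,0,-0.112,0],[0,0,0,0,-0.112,0],[0,0,0,0,-0.112,0],[0,0,0,0,-0.112,0],[0,0,0,0,-0.112,0],[0,0,0,0,0,0]]'
python3 - <<'E'
from h import *
from plant import r
goal([.517,.138,.2],61)
d=r.snapshot("wrist");s,p,R=st();np.savez("w1.npz",**d);cv2.imwrite("pics/w1.png",d["img"][:,:,::-1])
E
```

```text
clock: 2.65
tool_pos: [0.5187, 0.1395, 0.2385]
eef_rot: [0.707, 0.018, -0.019, -0.707]
contact_force: [-0.2, 0.0, 1.1]
opening: 0.569
clock: 3.48
tool_pos: [0.5183, 0.1376, 0.2383]
eef_rot: [-0.61, -0.358, 0.359, 0.61]
contact_force: [-0.4, 0.6, 0.7]
opening: 0.568
t3.48 p [518.3 137.6 238.3] yaw(x) 60.9 y [-0.001 -0.    -1.   ] F [-0.4  0.6  0.7] op 50.1 q [ 0.11  0.66 -0.76  1.82  0.57  0.9   0.14]
shift tool mm [-0.3 38.3  1.4] rotvec tool [-0.001 -0.002 -0.001] shift in goal axes [-0.3 38.3  1.4]
```

View pics/w1.png

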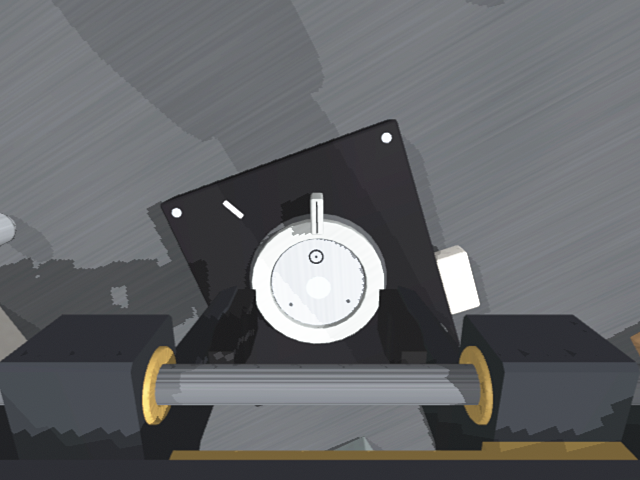

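```bash
python3 - <<'E'
from h import *
d=ld("w1.npz")
c=cv2.resize(d["img"][180:360,200:440,::-1],(800,600),interpolation=cv2.INTER_CUBIC);cv2.imwrite("pics/w1c.png",c)
E
```

```text
(no output)
```

View pics/w1c.png

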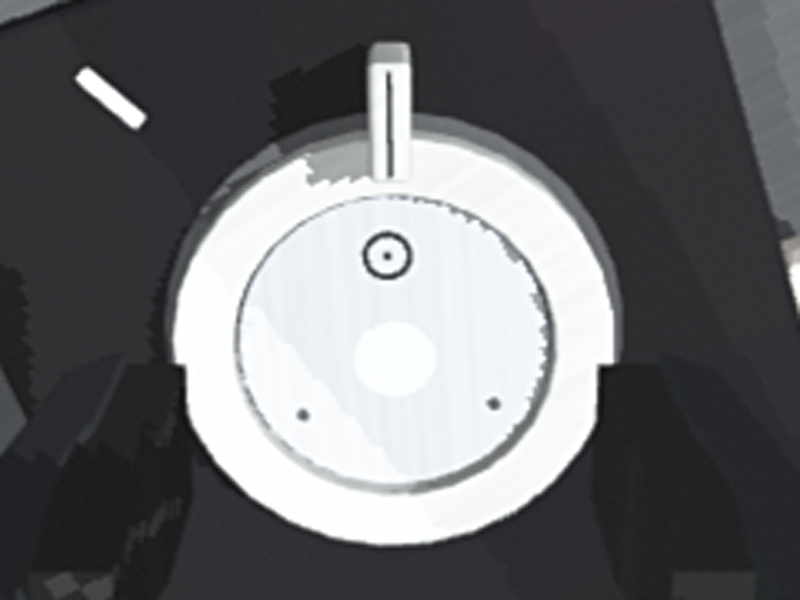

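```bash
cat >> h.py <<'E'
def wT(d,p,R):
    T=np.eye(4);T[:3,:3]=R;T[:3,3]=p;return T@d["tool_from_camera"]
E
python3 - <<'E'
from h import *
np.set_printoptions(precision=4,suppress=True)
d=ld("w1.npz");s,p,R=st();T=wT(d,p,R);f=800/240
c=lambda x,y:((x+.5)/f-.5+200,(y+.5)/f-.5+180)
def fit(pts,z):
    P=np.array([plane(d,*c(*q),z,T)[:2] for q in pts]);x=np.linalg.lstsq(np.c_[2*P,np.ones(len(P))],(P**2).sum(1),rcond=None)[0];return x[:2],np.sqrt(x[2]+x[:2]@x[:2])
C,r_=fit([(173,330),(200,235),(260,165),(530,165),(590,235),(613,330),(395,546),(300,525),(490,525)],.059);print("ring",C,r_)
C2,r2=fit([(237,330),(262,260),(325,208),(394,195),(394,487),(553,330)],.0535);print("insert",C2,r2)
sp=plane(d,*c(387,256),.0535,T)[:2];mk=plane(d,*c(111,98),.045,T)[:2];m1=plane(d,*c(80,72),.045,T)[:2];m2=plane(d,*c(141,124),.045,T)[:2]
ta,tb=[plane(d,*c(*q),.082,T)[:2] for q in((389.5,62),(389.5,181))];tc=(ta+tb)/2
ang=lambda v:np.degrees(np.arctan2(v[1],v[0]))%360
for n,q in(("spot",sp),("mark",mk),("tab",tc)):print(n,q,np.hypot(*(q-C)),ang(q-C))
print("markdir",ang(m1-m2),"tablen",np.hypot(*(ta-tb)),ang(ta-tb))
goal(list(tc)+[.063],61)
E
```

```text
ring [0.5768 0.1057] 0.060818420684161094
insert [0.5788 0.1048] 0.043625956377264796
spot [0.555  0.1158] 0.02398766266438679 155.1401800661813
mark [0.4825 0.0721] 0.10007480927541783 199.60393641425276
tab [0.5172 0.138 ] 0.06773032378527637 151.54054602085964
markdir 197.94317975566486 tablen 0.029209447829228425 150.51643759156093
t3.53 p [518.4 137.7 238.3] yaw(x) 60.6 y [-0.001  0.    -1.   ] F [ 0.2 -0.3 -0.5] op 50.3 q [ 0.11  0.66 -0.76  1.82  0.57  0.9   0.14]
shift tool mm [ -0.3 175.3   1. ] rotvec tool [-0.001 -0.007 -0.   ] shift in goal axes [ -0.3 175.3   1.1]
```

```bash
python3 -m inch '[[0,30,1,0,-0.007,0],[0,30,0,0,0,0],[0,30,0,0,0,0],[0,30,0,0,0,0],[0,30,0,0,0,0],[0,22,0,0,0,0],[0,0,0,0,0,0]]' 50
python3 -m inch '[[0,0,0,0,0,0],[0,0,0,0,0,0],[0,0,0,0,0,0],[0,0,0,0,0,0],[0,0,0,0,0,0],[0,0,0,0,0,0]]' 4 8
python3 - <<'E'
from h import *
from plant import r
p,R=rep()
d=r.snapshot("wrist");cv2.imwrite("pics/w2.png",d["img"][:,:,::-1])
C=np.array([.578,.105]);v=p[:2]-C;print(np.hypot(*v),np.degrees(np.arctan2(v[1],v[0])))
E
```

```text
clock: 4.12
tool_pos: [0.5153, 0.1372, 0.0631]
eef_rot: [-0.609, -0.356, 0.361, 0.609]
contact_force: [-0.2, -0.8, -0.1]
opening: 0.566
clock: 4.62
tool_pos: [0.5181, 0.1384, 0.0675]
eef_rot: [0.609, 0.36, -0.359, -0.609]
contact_force: [-0.6, -0.7, 1.1]
opening: 0.137
t4.62 p [518.1 138.4  67.5] yaw(x) 61.1 y [ 0.001  0.    -1.   ] F [-0.6 -0.7  1.1] op 12.1 q [-0.04  0.89 -0.53  1.95  0.87  0.54 -0.11]
0.06860216232896377 150.83364358345054
```

View pics/w2.png

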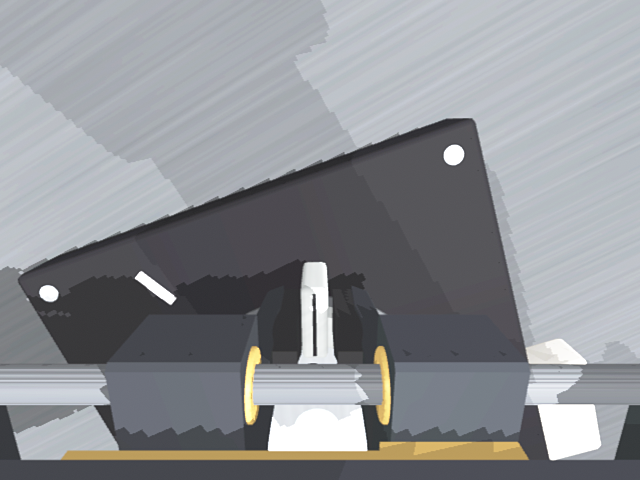

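```bash
python3 -m inch '[[0,0,0,0,0,0],[0,0,0,0,0,0],[-3.2,0,-0.1,0,-0.0463,0],[-3.2,0,-0.1,0,-0.0463,0],[-3.2,0,-0.1,0,-0.0463,0],[-3.2,0,-0.1,0,-0.0463,0],[-3.2,0,-0.1,0,-0.0463,0],[-3.2,0,-0.1,0,-0.0463,0],[-3.2,0,-0.1,0,-0.0463,0],[-3.2,0,-0.1,0,-0.0463,0],[-3.2,0,-0.1,0,-0.0463,0],[0,0,0,0,0,0]]' 4 8
python3 - <<'E'
from h import *
p,R=rep()
C=np.array([.578,.105]);v=p[:2]-C;print(np.hypot(*v),np.degrees(np.arctan2(v[1],v[0])))
E
```

```text
clock: 5.67
tool_pos: [0.5096, 0.1108, 0.0673]
eef_rot: [0.521, 0.478, -0.478, -0.521]
contact_force: [-1.6, -0.8, 6.7]
opening: 0.114
t5.67 p [509.6 110.8  67.3] yaw(x) 85.1 y [ 0.001  0.    -1.   ] F [-1.6 -0.8  6.7] op 10.0 q [ 0.06  0.91 -0.62  1.99  0.99  0.58  0.23]
0.06867232285457568 175.1459974850261
```

```bash
python3 -m inch '[[-3.2,0,-0.1,0,-0.0463,0],[-3.2,0,-0.1,0,-0.0463,0],[-3.2,0,-0.1,0,-0.0463,0],[-3.2,0,-0.1,0,-0.0463,0],[-3.2,0,-0.1,0,-0.0463,0],[-3.2,0,-0.1,0,-0.0463,0],[-3.2,0,-0.1,0,-0.0463,0],[-3.2,0,-0.1,0,-0.0463,0],[-3.2,0,-0.1,0,-0.0463,0],[0,0,0,0,0,0],[0,0,0,0,0,0],[0,0,0,0,0,0]]' 4 8
python3 - <<'E'
from h import *
from plant import r
p,R=rep()
C=np.array([.578,.105]);v=p[:2]-C;print(np.hypot(*v),np.degrees(np.arctan2(v[1],v[0])))
d=r.snapshot("wrist");cv2.imwrite("pics/w3.png",d["img"][:,:,::-1])
E
```

```text
clock: 6.67
tool_pos: [0.5131, 0.0828, 0.0673]
eef_rot: [0.411, 0.575, -0.575, -0.411]
contact_force: [-1.6, -0.9, 6.8]
opening: 0.116
t6.67 p [513.1  82.8  67.3] yaw(x) 108.9 y [ 0.  0. -1.] F [-1.6 -0.9  6.8] op 10.2 q [ 0.17  0.93 -0.71  1.99  1.06  0.65  0.64]
0.0685918063939121 -161.07754513300185
```

View pics/w3.png

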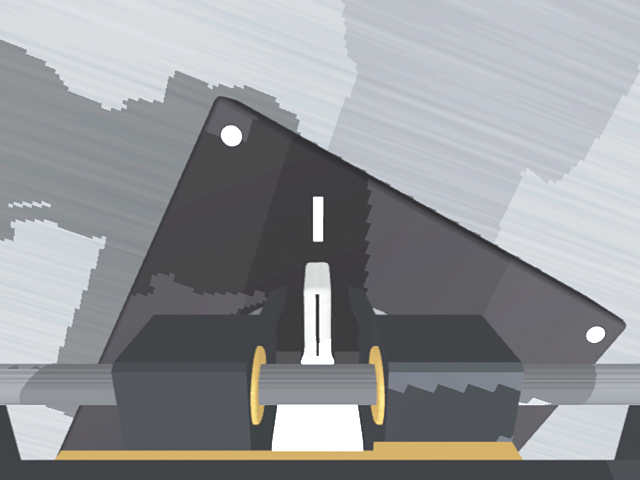

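The tab at (317,310) lines up with the white mark at (318,218). I'll release it, rise, and check.

```bash
python3 -m inch '[[0,0,0,0,0,0],[0,0,0,0,0,0],[0,0,0,0,0,0],[0,0,0,0,0,0],[0,-25,0,0,0,0],[0,-35,0,0,0,0],[0,-35,0,0,0,0],[0,-35,0,0,0,0],[0,-35,0,0,0,0],[0,-10,0,0,0,0],[0,0,0,0,0,0]]' 40 8
python3 - <<'E'
from h import *
from plant import r
np.set_printoptions(precision=4,suppress=True)
p,R=rep()
d=r.snapshot("wrist");cv2.imwrite("pics/w4.png",d["img"][:,:,::-1]);np.savez("w4.npz",**d,p=p,R=R)
c=cv2.resize(d["img"][100:340,180:500,::-1],(800,600),interpolation=cv2.INTER_CUBIC);cv2.imwrite("pics/w4c.png",c)
E
```

```text
clock: 7.63
tool_pos: [0.5147, 0.0835, 0.2443]
eef_rot: [0.413, 0.577, -0.574, -0.41]
contact_force: [-0.8, 0.2, 0.2]
opening: 0.456
t7.63 p [514.7  83.5 244.3] yaw(x) 108.9 y [ 0.005  0.001 -1.   ] F [-0.8  0.2  0.2] op 40.2 q [ 0.31  0.69 -0.96  1.85  0.69  0.96  0.94]
```

View pics/w4c.png

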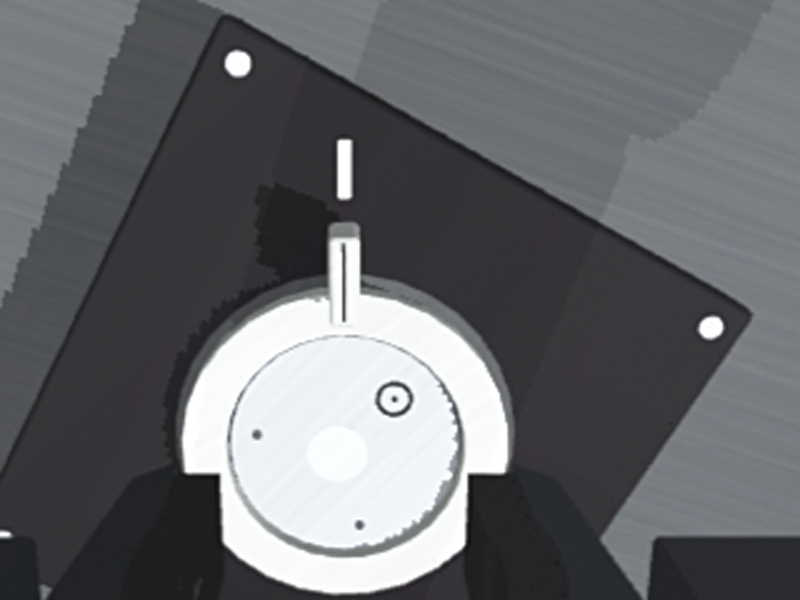

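```bash
python3 - <<'E'
from h import *
np.set_printoptions(precision=4,suppress=True)
d=ld("w4.npz");T=wT(d,d["p"],d["R"])
c=lambda x,y:((x+.5)/2.5-.5+180,(y+.5)/2.5-.5+100)
print("spot",plane(d,*c(394,399),.0535,T))
goal([.539,-.255,.25],86)
E
python3 -m inch '[[0,0,0,0,0.1,0],[0,0,0,0,0.1,0],[0,0,0,0,0.1,0],[0,0,0,0,0.1,0]]' 50
python3 - <<'E'
from h import *
goal([.539,-.255,.25],86)
E
```

```text
spot [0.5551 0.1162 0.0535]
t7.68 p [513.7  82.5 242.2] yaw(x) 108.8 y [ 0.002 -0.    -1.   ] F [ 0.2 -0.4 -0.9] op 40.0 q [ 0.31  0.7  -0.95  1.86  0.69  0.96  0.94]
shift tool mm [-327.6   -7.7   85. ] rotvec tool [ 0.002  0.399 -0.   ] shift in goal axes [-334.9   -7.8  -48.8]
clock: 8.02
tool_pos: [0.512, 0.0817, 0.2393]
eef_rot: [-0.518, -0.479, 0.482, 0.519]
contact_force: [0.2, -0.1, -0.2]
opening: 0.566
t8.02 p [512.   81.7 239.3] yaw(x) 85.7 y [-0.004 -0.002 -1.   ] F [ 0.2 -0.1 -0.2] op 49.9 q [ 0.26  0.66 -0.84  1.86  0.62  0.91  0.61]
shift tool mm [-333.7  -10.3  -52.3] rotvec tool [-0.004 -0.006 -0.002] shift in goal axes [-334.   -10.7  -50.4]
```

```bash
python3 -m inch '[[-34,-1,-5,0,0,0],[-34,-1,-5,0,0,0],[-34,-1,-5,0,0,0],[-34,-1,-5,0,0,0],[-34,-1,-5,0,0,0],[-34,-1,-5,0,0,0],[-34,-1,-5,0,0,0],[-34,-1,-5,0,0,0],[-34,-1,-5,0,0,0],[-28,-1,-5,0,0,0],[0,0,0,0,0,0],[0,0,0,0,0,0]]' 50
python3 - <<'E'
from h import *
from plant import r
p,R=rep()
d=r.snapshot("wrist");cv2.imwrite("pics/w5.png",d["img"][:,:,::-1]);np.savez("w5.npz",**d,p=p,R=R)
E
```

```text
clock: 9.02
tool_pos: [0.538, -0.256, 0.2487]
eef_rot: [-0.517, -0.48, 0.482, 0.52]
contact_force: [0.0, -0.0, 0.8]
opening: 0.57
t9.02 p [ 538.  -256.   248.7] yaw(x) 85.7 y [-0.004  0.001 -1.   ] F [ 0.  -0.   0.8] op 50.2 q [ 0.83  0.76 -0.87  1.62  0.64  1.07  1.28]
```

View pics/w5.png

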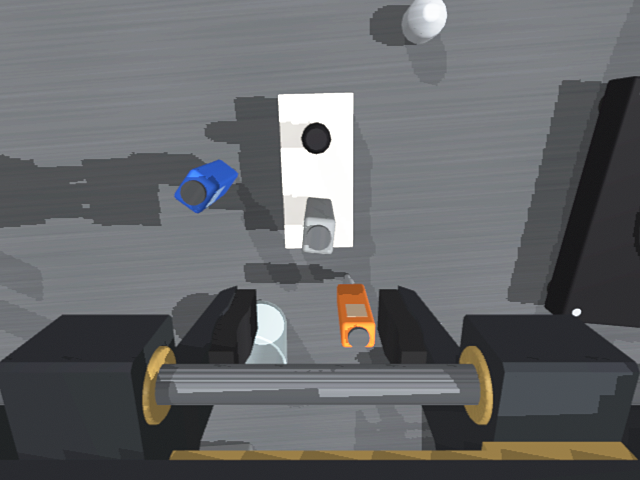

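```bash
python3 - <<'E'
from h import *
d=ld("w5.npz")
c=cv2.resize(d["img"][180:360,210:450,::-1],(800,600),interpolation=cv2.INTER_CUBIC);cv2.imwrite("pics/w5c.png",c)
E
```

```text
(no output)
```

View pics/w5c.png

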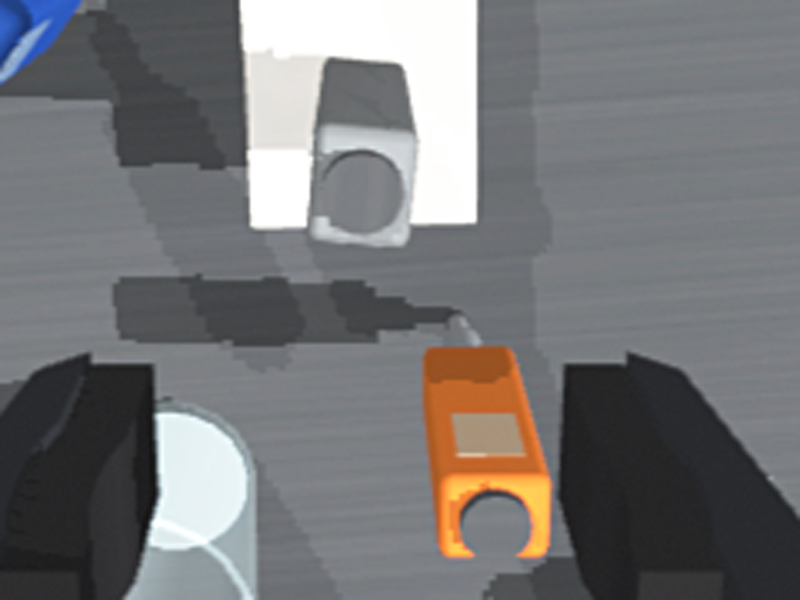

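```bash
python3 - <<'E'
from h import *
np.set_printoptions(precision=4,suppress=True)
d=ld("w5.npz");T=wT(d,d["p"],d["R"]);f=800/240
c=lambda x,y:((x+.5)/f-.5+210,(y+.5)/f-.5+180)
Q=np.array([plane(d,*c(*q),.14,T)[:2] for q in((320,125),(415,133),(408,245),(311,236))]);print(Q,Q.mean(0))
e=lambda a,b:(np.hypot(*(b-a)),np.degrees(np.arctan2(*(b-a)[::-1])))
print(e(Q[1],Q[0]),e(Q[2],Q[3]),e(Q[0],Q[3]),e(Q[1],Q[2]))
B=plane(d,*c(362,190),.144,T);print("button",B)
# driver, orange
print("orange top",plane(d,*c(496,520),.131,T),"tip",plane(d,*c(458,320),.005,T))
print("driver",plane(d,316,138,.135,T))
goal([B[0],B[1],.098],80)
E
```

```text
[[ 0.5252 -0.2629]
 [ 0.5283 -0.2439]
 [ 0.552  -0.2468]
 [ 0.5485 -0.2667]] [ 0.5385 -0.2551]
(np.float64(0.01925999631572443), np.float64(-99.26500787399009)) (np.float64(0.020186218555385622), np.float64(-99.90766537525494)) (np.float64(0.02365140602958481), np.float64(-9.307668440134472)) (np.float64(0.023895046242317853), np.float64(-7.088850121881962))
button [ 0.5383 -0.2554  0.144 ]
orange top [ 0.6229 -0.2309  0.131 ] tip [ 0.6243 -0.2303  0.005 ]
driver [ 0.4745 -0.2521  0.135 ]
t9.07 p [ 538.5 -253.7  249.4] yaw(x) 85.9 y [-0.003  0.002 -1.   ] F [-0.4  0.6 -0.3] op 49.8 q [ 0.83  0.76 -0.87  1.62  0.64  1.07  1.28]
shift tool mm [ -1.9 151.4  -0.5] rotvec tool [-0.004  0.104  0.001] shift in goal axes [ -1.7 151.4  -0.1]
```

```bash
python3 -m inch '[[-1.6,0,-0.5,-0.002,0.082,0],[0,20,0,0,0,0],[0,25,0,0,0,0],[0,25,0,0,0,0],[0,25,0,0,0,0],[0,25,0,0,0,0],[0,20,0,0,0,0],[0,13,0,0,0,0],[0,0,0,0,0,0],[0,0,0,0,0,0]]' 50
python3 - <<'E'
from h import *
from plant import r
goal([.5384,-.2552,.096],81.2)
d=r.snapshot("wrist");cv2.imwrite("pics/w6.png",d["img"][:,:,::-1])
E
```

```text
clock: 9.9
tool_pos: [0.5402, -0.2543, 0.0985]
eef_rot: [0.536, 0.462, -0.461, -0.536]
contact_force: [0.8, -0.2, 0.5]
opening: 0.569
t9.90 p [ 540.2 -254.3   98.5] yaw(x) 81.4 y [ 0.001  0.001 -1.   ] F [ 0.8 -0.2  0.5] op 50.1 q [ 0.75  0.93 -0.71  1.75  0.83  0.79  1.04]
shift tool mm [-1.2  2.5  1.6] rotvec tool [0.001 0.003 0.001] shift in goal axes [-1.2  2.5  1.6]
```

View pics/w6.png

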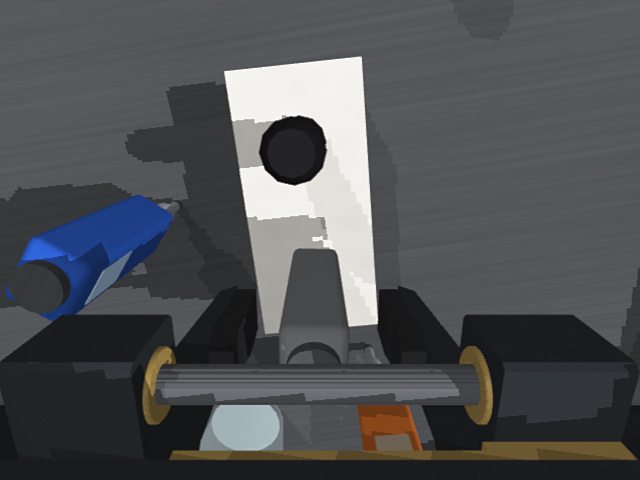

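```bash
python3 -m inch '[[-0.5,1,1,0,0,0],[0,0,0,0,0,0],[0,0,0,0,0,0],[0,0,0,0,0,0],[0,0,0,0,0,0],[0,0,0,0,0,0],[0,0,0,0,0,0],[0,0,0,0,0,0]]' 5 25
python3 - <<'E'
from h import *
rep()
E
```

```text
clock: 10.62
tool_pos: [0.5395, -0.2562, 0.0982]
eef_rot: [0.537, 0.461, -0.46, -0.536]
contact_force: [-0.7, -0.1, 4.4]
opening: 0.246
t10.62 p [ 539.5 -256.2   98.2] yaw(x) 81.3 y [ 0.003 -0.001 -1.   ] F [-0.7 -0.1  4.4] op 21.7 q [ 0.75  0.93 -0.71  1.75  0.83  0.78  1.04]
```

```bash
python3 -m inch '[[0,-10,0,0,0,0],[0,-20,0,0,0,0],[0,-20,0,0,0,0],[0,-25,0,0,0,0],[0,-25,0,0,0,0],[0,-20,0,0,0,0],[0,-10,0,0,0,0],[0,0,0,0,0,0],[0,0,0,0,0,0],[0,0,0,0,0,0]]' 5 25
python3 - <<'E'
from h import *
from plant import r
d=r.snapshot("side");cv2.imwrite("pics/s7.png",d["img"][:,:,::-1]);np.savez("s7.npz",**d)
d=r.snapshot("top");cv2.imwrite("pics/t7.png",d["img"][:,:,::-1]);np.savez("t7.npz",**d)
goal([.555,.116,.228],81)
E
```

```text
clock: 11.45
tool_pos: [0.5378, -0.2561, 0.2262]
eef_rot: [-0.536, -0.46, 0.461, 0.537]
contact_force: [-0.0, 0.9, -2.1]
opening: 0.247
t11.55 p [ 538.  -256.   226.2] yaw(x) 81.3 y [-0.001  0.001 -1.   ] F [-0.  -0.  -1.5] op 21.6 q [ 0.82  0.78 -0.83  1.65  0.66  1.01  1.19]
shift tool mm [370.3  -1.6  39.6] rotvec tool [-0.001  0.005  0.   ] shift in goal axes [370.1  -1.8  41.4]
```

View pics/s7.png

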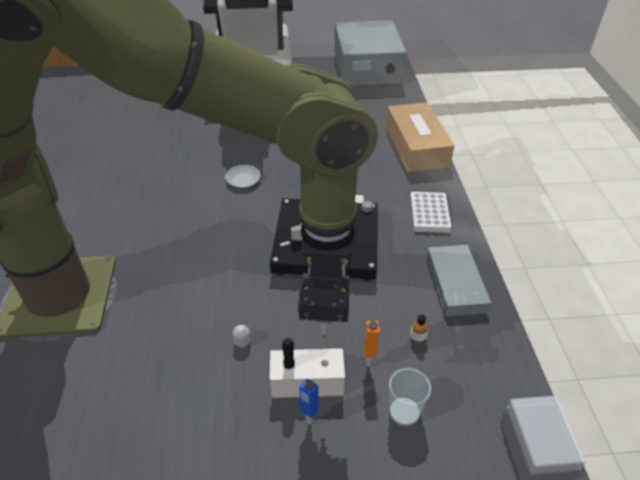

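```bash
python3 -m inch '[[20,0,2,0,0,0],[32,0,3.6,0,0,0],[34,0,3.6,0,0,0],[34,0,3.6,0,0,0],[34,0,3.6,0,0,0],[34,0,3.6,0,0,0],[34,0,3.6,0,0,0],[34,0,3.6,0,0,0],[34,0,3.6,0,0,0],[34,0,3.6,0,0,0],[30,0,3.4,0,0,0],[16,0,1.8,0,0,0]]'
python3 -m inch '[[0,12,0,0,0,0],[0,12,0,0,0,0],[0,12,0,0,0,0],[0,12,0,0,0,0],[0,12,0,0,0,0],[0,0,0,0,0,0],[0,0,0,0,0,0],[0,0,0,0,0,0]]'
python3 - <<'E'
from h import *
from plant import r
p,R=rep()
for n in("side","top","wrist"):
    d=r.snapshot(n);cv2.imwrite(f"pics/{n}8.png",d["img"][:,:,::-1]);np.savez(f"{n}8.npz",**d,p=p,R=R)
    if n=="side": cv2.imwrite("pics/side8c.png",cv2.resize(d["img"][190:290,260:390,::-1],(780,600),interpolation=cv2.INTER_CUBIC))
goal([.555,.116,.175],81)
E
```

```text
clock: 12.55
tool_pos: [0.5551, 0.1209, 0.2272]
eef_rot: [-0.535, -0.463, 0.461, 0.536]
contact_force: [0.4, -0.4, -1.0]
opening: 0.248
clock: 13.22
tool_pos: [0.5564, 0.1156, 0.1678]
eef_rot: [0.537, 0.461, -0.46, -0.536]
contact_force: [0.7, 0.0, -1.3]
opening: 0.245
t13.22 p [556.4 115.6 167.8] yaw(x) 81.2 y [ 0.002  0.    -1.   ] F [ 0.7  0.  -1.3] op 21.6 q [ 0.13  0.8  -0.73  1.79  0.71  0.83  0.46]
t13.37 p [556.6 115.9 168.4] yaw(x) 81.3 y [ 0.003  0.    -1.   ] F [ 0.9  0.8 -1.7] op 22.0 q [ 0.13  0.8  -0.73  1.79  0.71  0.83  0.46]
shift tool mm [-0.1 -6.6  1.6] rotvec tool [0.003 0.005 0.001] shift in goal axes [-0.1 -6.6  1.6]
```

View pics/side8c.png

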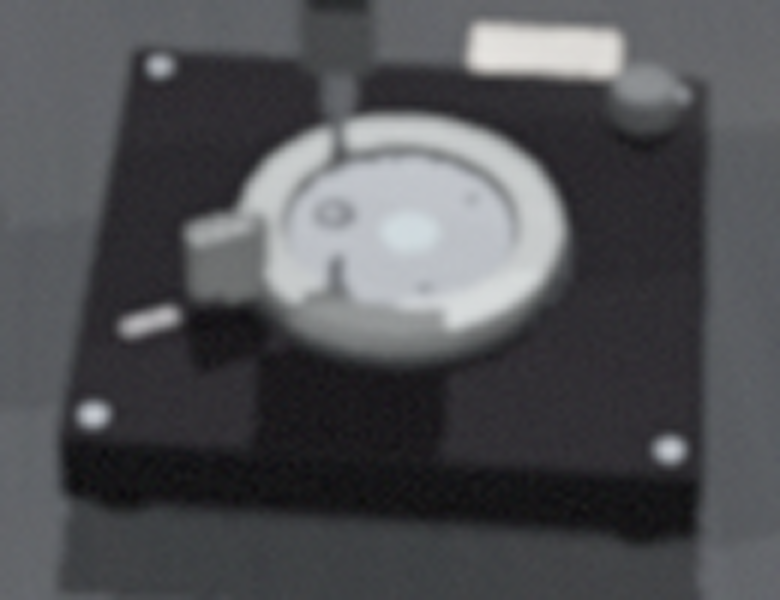

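View pics/wrist8.png

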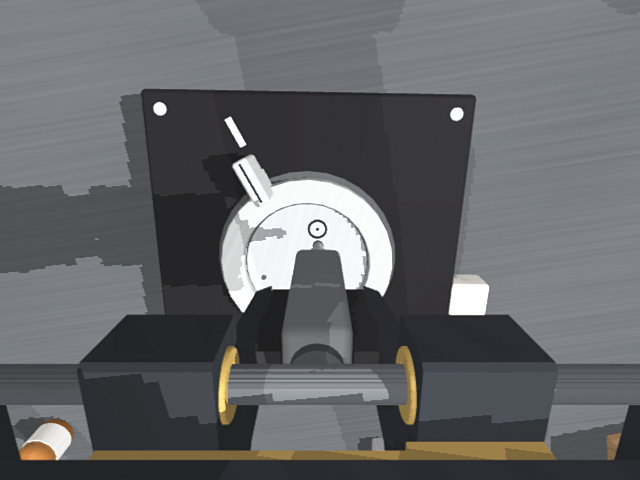

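View pics/top8.png

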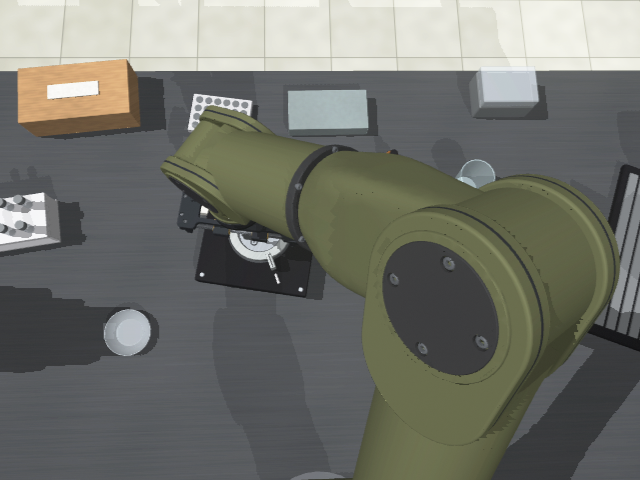

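```bash
python3 - <<'E'
from h import *
np.set_printoptions(precision=4,suppress=True)
s=ld("side8.npz");w=ld("wrist8.npz");T=wT(w,w["p"],w["R"])
c3=lambda x,y:((x+.5)/6-.5+260,(y+.5)/6-.5+190)
for z in(.081,.0835,.086):
  a,b=plane(s,*c3(339,164),z),plane(w,318,243,z,T)
  print(z,"side tip-spot mm",(1e3*(a-plane(s,*c3(335,213),.0535))).round(1),a,"wrist",(1e3*(b-plane(w,317.5,229,.0535,T))).round(1))
print(plane(w,317.5,229,.0535,T))
cv2.imwrite("pics/w8c.png",cv2.resize(w["img"][190:310,240:400,::-1],(800,600),interpolation=cv2.INTER_CUBIC))
# two-view triangulation of tip: side + wrist
o1,d1=ray(s,*c3(339,164));o2,d2=ray(w,318,243,T)
k=np.linalg.lstsq(np.c_[d1,-d2],o2-o1,rcond=None)[0];print("tri",o1+d1*k[0],o2+d2*k[1])
E
```

```text
0.081 side tip-spot mm [ 1.1 -3.5 27.5] [0.5568 0.1144 0.081 ] wrist [ 1.5  0.  27.5]
0.0835 side tip-spot mm [ 0.9 -6.3 30. ] [0.5565 0.1116 0.0835] wrist [ 0.8  0.2 30. ]
0.086 side tip-spot mm [ 0.6 -9.1 32.5] [0.5563 0.1088 0.086 ] wrist [-0.   0.3 32.5]
[0.5547 0.116  0.0535]
tri [0.5569 0.116  0.0796] [0.5567 0.116  0.0795]
```

View pics/w8c.png

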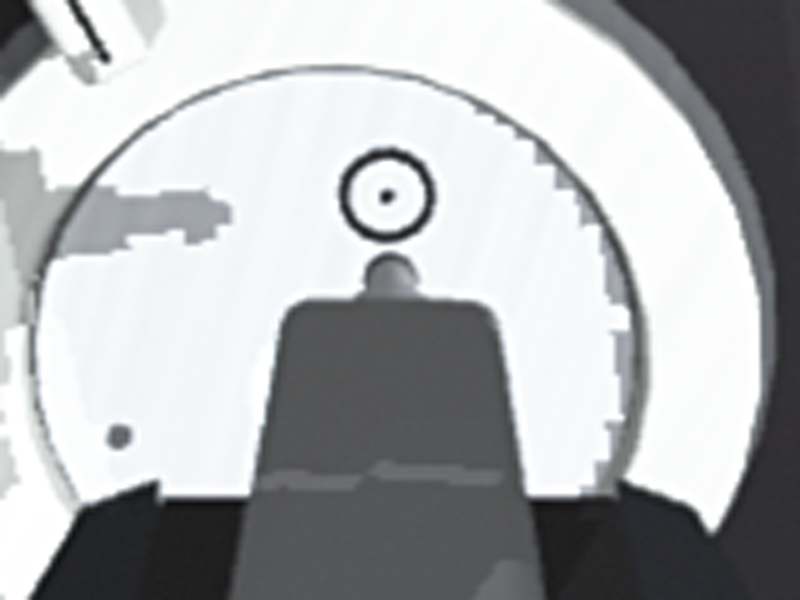

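```bash
python3 -m inch '[[0,3,1.5,0,0,0],[0,4,0,0,0,0],[0,4,0,0,0,0],[0,4,0,0,0,0],[0,3,0,0,0,0],[0,1,0,0,0,0],[0,0,0,0,0,0],[0,0,0,0,0,0]]'
python3 - <<'E'
from h import *
from plant import r
p,R=rep()
for n in("side","wrist"):
    d=r.snapshot(n);np.savez(f"{n}9.npz",**d,p=p,R=R)
    b=(d["img"][190:290,260:390] if n=="side" else d["img"][190:290,250:380])
    cv2.imwrite(f"pics/{n}9c.png",cv2.resize(b[:,:,::-1],(780,600),interpolation=cv2.INTER_CUBIC))
E
```

```text
clock: 14.03
tool_pos: [0.5547, 0.116, 0.1486]
eef_rot: [0.537, 0.461, -0.46, -0.536]
contact_force: [0.2, -0.7, -1.8]
opening: 0.245
t14.03 p [554.7 116.  148.6] yaw(x) 81.3 y [ 0.002 -0.    -1.   ] F [ 0.2 -0.7 -1.8] op 21.6 q [ 0.12  0.82 -0.71  1.81  0.74  0.79  0.43]
```

View pics/side9c.png

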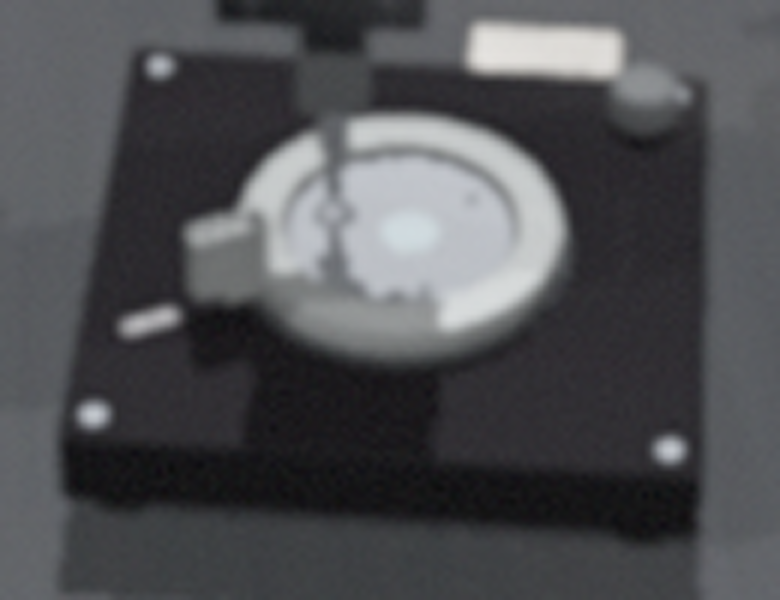

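View pics/wrist9c.png

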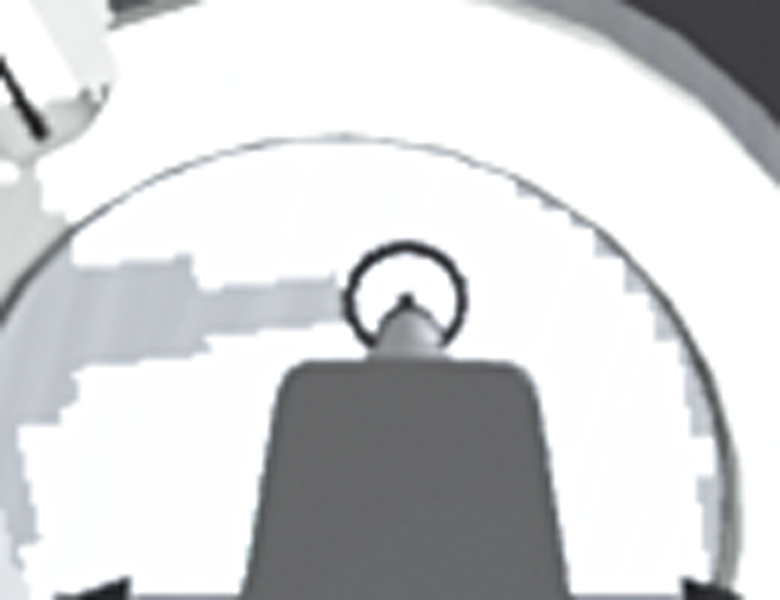

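```bash
python3 -m inch '[[0,1.5,0,0,0,0],[0,1.5,0,0,0,0],[0,1.5,0,0,0,0],[0,1.5,0,0,0,0],[0,0,0,0,0,0],[0,0,0,0,0,0],[0,0,0,0,0,0]]'
python3 -m inch '[[0,1,0,0,0,0],[0,1,0,0,0,0],[0,0,0,0,0,0],[0,0,0,0,0,0]]'
python3 -m inch '[[0,1,0,0,0,0],[0,1,0,0,0,0],[0,0,0,0,0,0],[0,0,0,0,0,0]]'
python3 -m inch '[[0,1,0,0,0,0],[0,1,0,0,0,0],[0,0,0,0,0,0],[0,0,0,0,0,0]]'
```

```text
clock: 14.72
tool_pos: [0.5547, 0.1159, 0.1426]
eef_rot: [0.537, 0.461, -0.46, -0.536]
contact_force: [-0.8, 0.1, -1.3]
opening: 0.248
clock: 15.05
tool_pos: [0.5546, 0.1158, 0.1406]
eef_rot: [0.537, 0.461, -0.46, -0.536]
contact_force: [-0.4, 0.3, -2.3]
opening: 0.248
clock: 15.38
tool_pos: [0.5547, 0.1159, 0.1387]
eef_rot: [0.537, 0.461, -0.46, -0.536]
contact_force: [-0.4, -0.2, -1.5]
opening: 0.248
clock: 15.72
tool_pos: [0.5548, 0.116, 0.1367]
eef_rot: [0.537, 0.461, -0.46, -0.536]
contact_force: [0.2, 0.2, 0.1]
opening: 0.248
```

```bash
python3 -m inch '[[0,1,0,0,0,0],[0,1,0,0,0,0],[0,0,0,0,0,0],[0,0,0,0,0,0]]'
python3 -m inch '[[0,1,0,0,0,0],[0,1,0,0,0,0],[0,0,0,0,0,0],[0,0,0,0,0,0]]'
python3 -m inch '[[0,1,0,0,0,0],[0,0.5,0,0,0,0],[0,0,0,0,0,0],[0,0,0,0,0,0]]'
python3 -m inch '[[0,0,0,0,0,0]]'
python3 -m inch '[[0,0,0,0,0,0]]'
python3 - <<'E'
from h import *
from plant import r
F=[]
for i in range(4):
    p,R=rep()
    for n in("side","wrist"):
        d=r.snapshot(n)
        if i==3:
            b=(d["img"][170:270,260:390] if n=="side" else d["img"][190:290,250:380])
            cv2.imwrite(f"pics/{n}10c.png",cv2.resize(b[:,:,::-1],(780,600),interpolation=cv2.INTER_CUBIC))
E
```

```text
clock: 16.05
tool_pos: [0.5548, 0.1159, 0.1347]
eef_rot: [0.537, 0.461, -0.46, -0.536]
contact_force: [-0.2, 0.2, -0.1]
opening: 0.246
clock: 16.38
tool_pos: [0.5548, 0.116, 0.1327]
eef_rot: [0.537, 0.461, -0.46, -0.536]
contact_force: [0.4, -0.4, 1.0]
opening: 0.247
clock: 16.72
tool_pos: [0.5548, 0.116, 0.1312]
eef_rot: [0.537, 0.461, -0.46, -0.536]
contact_force: [-0.6, -0.2, 0.9]
opening: 0.246
clock: 16.8
tool_pos: [0.5547, 0.116, 0.1312]
eef_rot: [0.537, 0.461, -0.46, -0.536]
contact_force: [-0.4, 0.9, 0.6]
opening: 0.25
clock: 16.88
tool_pos: [0.5548, 0.1159, 0.1312]
eef_rot: [0.537, 0.461, -0.46, -0.536]
contact_force: [-0.2, -0.5, 1.2]
opening: 0.246
t16.88 p [554.8 115.9 131.2] yaw(x) 81.3 y [ 0.002 -0.    -1.   ] F [-0.2 -0.5  1.2] op 21.7 q [ 0.1   0.85 -0.69  1.83  0.77  0.76  0.41]
t16.98 p [554.7 115.9 131.2] yaw(x) 81.3 y [ 0.002 -0.    -1.   ] F [ 0.8 -0.2  1.2] op 21.8 q [ 0.1   0.85 -0.69  1.83  0.77  0.76  0.41]
t17.08 p [554.8 115.9 131.2] yaw(x) 81.3 y [ 0.002 -0.    -1.   ] F [-1.  -0.3  1.6] op 22.0 q [ 0.1   0.85 -0.69  1.83  0.77  0.76  0.41]
t17.18 p [554.7 116.  131.2] yaw(x) 81.3 y [ 0.002 -0.    -1.   ] F [0.6 0.9 1.1] op 21.3 q [ 0.1   0.85 -0.69  1.83  0.77  0.76  0.41]
```

View pics/side10c.png

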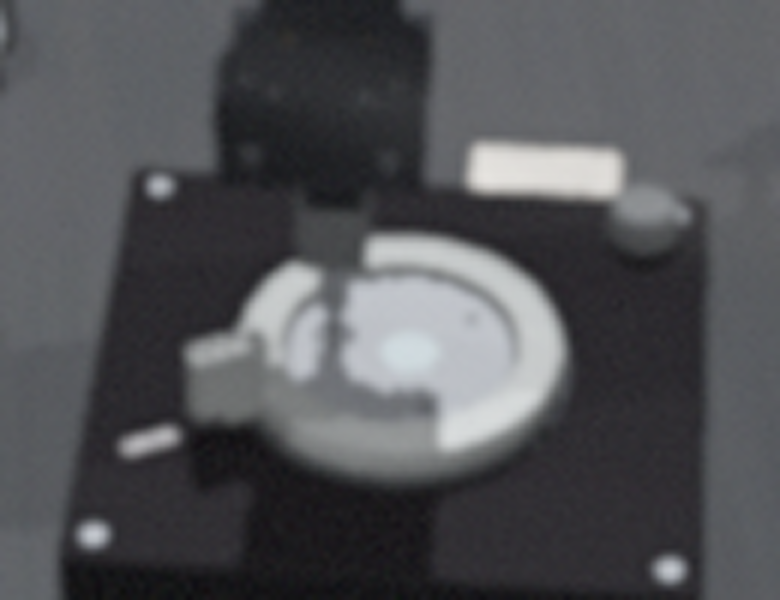

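View pics/wrist10c.png

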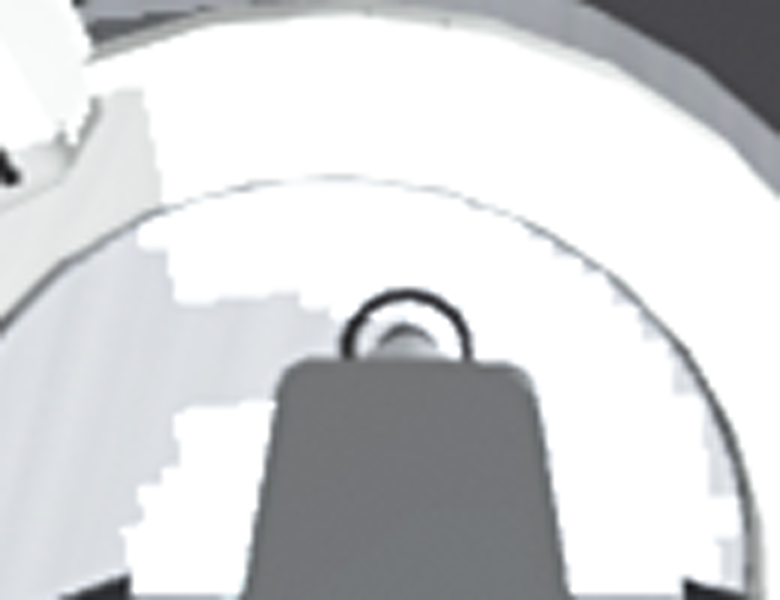

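```bash
python3 -m inch '[[0,0.5,0,0,0,0],[0,0.5,0,0,0,0],[0,0,0,0,0,0],[0,0,0,0,0,0],[0,0,0,0,0,0],[0,0,0,0,0,0],[0,0,0,0,0,0],[0,0,0,0,0,0],[0,0,0,0,0,0],[0,0,0,0,0,0],[0,0,0,0,0,0],[0,0,0,0,0,0]]'
python3 -m inch '[[0,0,0,0,0,0],[0,0,0,0,0,0],[0,0,0,0,0,0],[0,0,0,0,0,0],[0,0,0,0,0,0],[0,0,0,0,0,0],[0,0,0,0,0,0],[0,0,0,0,0,0],[0,0,0,0,0,0],[0,0,0,0,0,0],[0,0,0,0,0,0],[0,0,0,0,0,0]]'
python3 -m inch '[[0,0,0,0,0,0],[0,0,0,0,0,0],[0,0,0,0,0,0],[0,0,0,0,0,0],[0,0,0,0,0,0],[0,0,0,0,0,0],[0,0,0,0,0,0],[0,0,0,0,0,0],[0,0,0,0,0,0],[0,0,0,0,0,0],[0,0,0,0,0,0],[0,0,0,0,0,0]]'
python3 - <<'E'
from h import *
from plant import r
fz=[]
for i in range(8):
    fz.append(r.get_state()["contact_force"][2]);d=r.snapshot("side")
print(np.mean(fz));rep();cv2.imwrite("pics/s11.png",d["img"][:,:,::-1])
w=r.snapshot("wrist");cv2.imwrite("pics/w11.png",w["img"][:,:,::-1])
E
```

```text
clock: 18.28
tool_pos: [0.5547, 0.1159, 0.1302]
eef_rot: [0.537, 0.461, -0.46, -0.536]
contact_force: [-0.1, -0.2, 0.3]
opening: 0.247
clock: 19.28
tool_pos: [0.5547, 0.1159, 0.1302]
eef_rot: [0.537, 0.461, -0.46, -0.536]
contact_force: [-0.7, -0.6, 1.8]
opening: 0.25
clock: 20.28
tool_pos: [0.5547, 0.1159, 0.1302]
eef_rot: [0.537, 0.461, -0.46, -0.536]
contact_force: [0.7, 0.7, 0.6]
opening: 0.245
1.3599107724688155
t20.68 p [554.7 115.9 130.2] yaw(x) 81.3 y [ 0.002 -0.    -1.   ] F [ 1.  -0.6  1.5] op 21.6 q [ 0.1   0.85 -0.69  1.83  0.77  0.76  0.41]
```

View pics/s11.png

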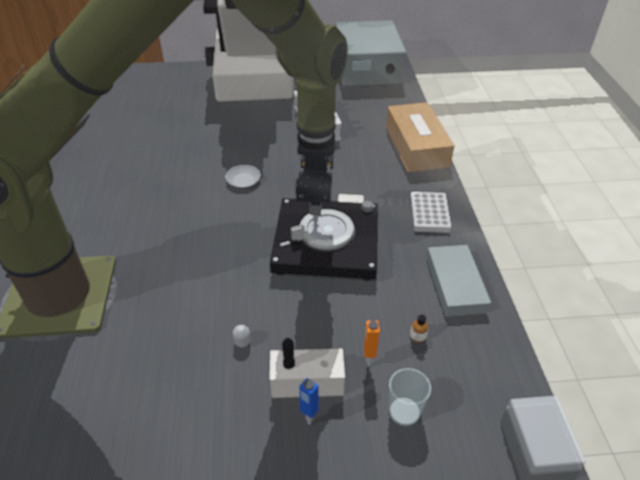

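View pics/w11.png

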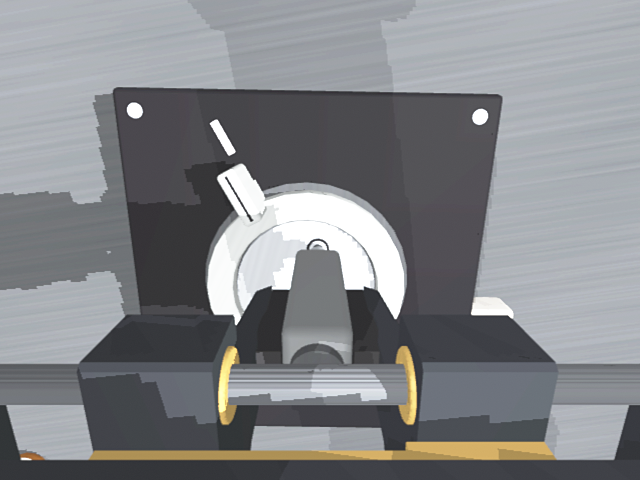

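The tab at wrist px (241,192) still points along the mark at (222,137). The tip sits in the circle at (317,246), and nothing else on the bench has moved. The net push is about 2.9 N, so I'm handing in.

```bash
python3 -c "
from plant import r
print(r.finish_job())"
```

```text
the job is handed in; nothing more can be done
None
```

I turned the lock collar to its mark, then took the grey gauge out of the rack and pressed it onto the engraved circle. I handed the job in at about 20.7 s with the gauge still held there; the hand-in reports no verdict.

- **Collar:** I gripped the tab and turned it about 48° (0.83 rad). The wrist pictures show it in line with the white mark, both after release and just before hand-in.
- **Gauge:** It is gripped at 21.7 mm with 25 N and upright: the tool axis is within about 0.002 rad of vertical. In the wrist pictures the tip is within about 1–2 mm of the circle's centre.
- **Press:** The mean force was about 2.9 N net of the gauge's weight. Force and height both put the plunger about 7.5–8 mm in, and I held it there for more than 3 s.
- **Other things:** In the last side picture the driver, cap, objective, oil, dish and beaker are where they were at the start.

**Disagreements:** The side camera read y 2–4 mm higher than the other views, so I relied on the wrist camera for the final alignment. Single force readings scatter by about ±0.7 N, so I averaged eight. During the collar turn the tool showed about 7 N vertical force, well below the limits.

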